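# Lock out the centrifuge isolator

### The arm

A 7-joint arm with a two-finger parallel gripper is mounted at the origin on the work surface. World frame = base frame: x ahead of the robot, y to its left, z up, the work surface at z = 0. Lengths are in m, angles in degrees, forces in N, time in s.
With the tool pointing down it reaches from about 0.4 to 0.925 m from the base axis. Payload 4.1 kg.
Tool frame: the origin (TCP) lies where the fingers leave the gripper's body, on its centre line; the fingertips stand 73 mm ahead of it and the grasp point (between the pads) lies 54 mm ahead of it; z points along the fingers, x is the direction in which the jaws open and shut, and the axes are right-handed (so a half turn about z gives the same grasp; the last joint's range is limited). The gripper opens to 85 mm and grips with 20 to 120 N. Pads are 22 mm wide; open, the fingers measure 114 mm over their backs; the gripper's body (76 mm by 85 mm) begins 54 mm behind the grasp point. The pads swing forward as they close: fully open they stand 13 mm farther back than shut.
Start: joints at [60.218, 22.827, 2.584, 88.041, -1.071, 69.15, -2.905], TCP at [0.266, -0.593, 0.304] pointing down, gripper open.
Joint ranges: [-161.44, 161.44], [-28.35, 127.94], [-78.24, 83.42], [0, 140.83], [-78.03, 258.03], [13.02, 114.36], [-168.23, 168.23]. Speed limits (degrees/s): [147.25, 147.25, 180, 180, 180, 180, 180].

### API

Orientations are given as a 3x3 rotation matrix whose columns are the frame's x, y, z axes.
In Python, from rig import r gives the robot as it stands. The module is installed in compiled form; this text tells all that it offers.
- The arm moves only by the shell command python3 -m creep 'ROWS' [FORCE]. ROWS is JSON, one flat list of numbers, 7 for each row, row after row: the turn, a rotation vector about the tool's x, y, z in degrees, then the shift along the tool's x, y, z in cm, then the opening, from -1 (shut) to 1 (fully open). In form: [ax, ay, az, dx, dy, dz, fingers, ax, ay, az, dx, dy, dz, fingers, ...]. A call has 1 to 20 rows; each row is the pose to reach, as a shift and turn from the pose commanded when the call began, along the tool's axes at that moment; what a row does not reach only later rows make up. A row lasts 1/10 s, in which the tool goes at most 50 mm and 8.59 degrees, less where a joint would pass 70% of its speed; a pose out of reach is approached as far as the arm can. A call with a gripper value outside its range is refused whole. The fingers move at their own pace and stop on an object; FORCE is the grip in N (left out, the last holds). Time passes only in rows, so rows that repeat a pose let the fingers close. It gives the time, the measured TCP pose, the force and the opening at its end, in the units of the state.
- r.read_state(): the state, without advancing time (a new reading comes with each control period).
- r.get_image(name): name is "scene" or "top"; returns a dict with "frame" (400x640x3 uint8, blue, green, red), "K" (3x3 intrinsics, pixels), "xyz" and "rotation" of the camera in the world. Camera axes: x right, y down, z forward; pixel columns grow to the right and rows downward; lengths in m; the calibration is good to about 2 mm. A picture is of the moment at which its call begins. There is no depth.
- r.sign_off(): hands the job in, once; it reports no verdict.
Trained networks look in the newest picture that a camera, given by its name, has taken for a name from the list of things; names that differ only in an ending like _2 or _b are one class to them, and where a whole thing is asked for, a point or a joint stands for the part that bears it (a point fixed in the world has none). Each returns a list of dicts, best first, with "conf" (0 to 1); they miss things now and then, are a little off and sometimes report something else, mostly with a low value. They report only what shows in the picture. A call takes as long as a camera call. They do not tell look-alikes from the thing itself.
- r.cut_out(camera, target): "region" (400x640 bool, what is visible of it) and "position" ([column, row] in pixels, amid what is visible of it).
The state is a dict: "clock": time; "q": joint angles; "joint_vel": joint speeds; "effort": joint torques, N m; "position": TCP position; "tcp_rot": TCP orientation; "wrist_force": force on the tool from outside, world axes, zero at the start; "moment": the same for the moment, N m; "finger_gap": opening from 0.0 (shut) to 1.0 (fully open).
Only numpy, scipy, OpenCV 4.12 (cv2) and the standard library are available. Lean on these libraries where they do the work, as an engineer would, in place of code of your own. Each camera call takes 0.05 s, during which the arm holds its last target. There are 200 camera calls.

### The job

Take the centrifuge out of service: turn the black handle on the isolator box clockwise, fully to off, and after that swing the steel lockout hasp all the way out over the front of the box. Then bring the lock bin to it: lift the bin out of its wooden caddy, where only its back lip is within reach of the fingers, stand it upright on the open bench and let go, then take it again with its lip free and hang it by the lip on the top louvre of the white panel. Keep the bin upright and leave the amber bottle and the flask where they are.

Things in the scene. Friction and masses are not known exactly. Their poses are not given: they have to be found in the camera images.
- isolator: Grey box fixed to the bench, 150 (x) x 120 (y) x 85 mm high, origin at the centre of its underside, z up; its front looks along its -x, towards the robot, turned by up to 0.35 rad. Its place may be exchanged with the caddy's. The rotary handle stands on its top 25 mm behind the centre (+x), the hasp lies along the front edge of its top.
- handle (a joint): Angle of the isolator handle in rad about its vertical axis, growing clockwise from above. 0 = on (grip bar along the box's x), 1.571 = off, against the stop (bar along the box's y). Starts between 0 and 0.25. Friction about 0.15 N m; it stays where it is left. A white line on the bar's top points to the box's back at on and to its right (-y) at off.
- handle_grip (a point): Point on the handle's turning axis, at mid height of its black grip bar: the bar is 64 long x 14 wide x 30 mm high (from 11 mm above this point to 19 mm below it), with a 60 mm disc under it. The point's x axis runs along the bar and turns with it. This point is 117 mm above the bench.
- hasp (a joint): Angle of the steel lockout hasp in rad about its upright pivot, growing anticlockwise seen from above. 0 = folded in along the box's front edge (arm along the box's +y), 1.571 = all the way out, against the stop (arm along the box's -x, sticking out over the front). Starts between 0 and 0.2. Friction about 0.05 N m; it stays where it is left.
- hasp_stud (a point): Centre of the top end of the round upright finger stud on the hasp's free end: 12 mm diameter, 32 mm high, standing on the flat arm (14 mm wide, 6 mm thick). The top is 126 mm above the bench and 60 mm from the pivot.
- hasp_hinge (a point): Pivot axis of the hasp, at the top of its arm (94 mm above the bench).
- caddy: Plywood caddy fixed to the bench; the bin starts in it, facing the same way. Origin at the centre of its underside below the bin, +x is its back. Floor 5 mm thick; side walls 57 mm high, 82 mm over their outsides, 5 mm from the bin; front wall 45 mm high; open at the back but for a 15 mm sill. It reaches from 58 mm before to 66 mm behind its origin. Turned by up to 0.35 rad.
- bin: Small loose light grey bin, 90 long (x) x 56 wide (y) mm, about 160 g, open top, two padlocks fast in a rubber bed at its front. Origin at the centre of its underside, z up, +x is its back. Side walls 52 mm high; front wall 36 mm; back wall 62 mm high, its rear face at x = +45 mm, with a lip hooked back and down from its top. Across back wall and lip it is 19 mm thick (x = 41 to 60 mm).
- bin_slot (a point): Middle of the roof of the slot under the bin's lip, 50.5 mm behind and 58 mm above the bin's origin; axes as the bin. The slot is 11 mm wide (x = 45 to 56 mm from the bin's origin); the lip is as wide as the bin, 4 mm thick, its tongue reaching down to 45 mm above the bin's bottom. When hung properly this point lies at the louvre's top edge.
- panel: White louvered panel, upright, fixed, 160 mm wide (y), 155 mm high, origin under the sheet; its front looks along its -x, towards the robot, turned by up to 0.3 rad. Three level louvres on its front, top edges 152, 104 and 56 mm above the bench: each an upright strip 4 mm thick, 150 mm long, 16 mm clear of the sheet, with a pocket 16 mm deep behind it, open at the top.
- louvre_top (a point): Middle of the top edge of the top louvre's strip, 20 mm in front of the panel's origin and 152 mm above the bench; axes as the panel (x to the back, y along the louvre).
- reagent: Bystander: amber bottle, 66 mm diameter, 140 mm or a little more high, origin under its centre.
- flask: Bystander: conical glass flask, 80 mm diameter, 110 mm high, origin under its centre.
There are look-alikes about, which are no part of the job. What is shaped like the bin but red is not meant. Leave any blue look-alike of the caddy alone.

How it is judged (in metres and radians):
On the way, in this order (a step that is already met when the one before it is completed fails the run):
1. the handle is turned to off (within 0.15 rad of its stop) while the hasp is still folded in (below 0.5 rad) (value of joint handle above 1.42 rad and value of joint hasp below 0.5 rad), for 0.2 s.
2. the hasp is swung out to within 0.22 rad of its stop, with the handle still at off (value of joint hasp above 1.35 rad and value of joint handle above 1.42 rad), for 0.2 s.
3. the bin stands upright on the open bench, its origin more than 70 mm from the caddy's, touched by no part of the robot (horizontal distance between bin and caddy above 0.07 m and height (world z) of bin below 0.01 m and angle between bin's own z axis and vertical below 0.1 rad and contact force between bin and the fingers below 0.05 N and contact force between bin and the arm below 0.05 N and linear speed of bin below 0.03 m/s), for 0.2 s.
4. the bin hangs by its lip on the top louvre (x of bin_slot in the frame of panel between -0.03 and -0.01 m and z of bin_slot in the frame of panel between 0.146 and 0.157 m and y of bin_slot in the frame of panel between -0.06 and 0.06 m and angle between bin's own z axis and vertical below 0.25 rad), for 0.2 s.
At the end, for the whole second after the job is handed in: Handle above 1.42 rad, hasp above 1.35 rad; the bin hangs released and at rest on the top louvre: roof of its lip slot 6 mm below to 5 mm above the louvre's top edge, within 10 mm before or behind it and 60 mm of its middle, tilt under 0.25 rad (all of step 2 and all of step 4 and linear speed of bin below 0.02 m/s and contact force between bin and the fingers below 0.05 N); the robot touches nothing.
It fails at once if the bottle is moved by more than 25 mm (distance of reagent from where it was at the start of the episode above 0.025 m).
It fails at once if the flask is moved by more than 25 mm (distance of flask from where it was at the start of the episode above 0.025 m).
It fails at once if the bin is tipped by more than 0.7 rad (angle between bin's own z axis and vertical above 0.7 rad).
It also fails if it takes over 72 s, if anything falls off the work surface, if the arm or the gripper's body presses on something with over 40 N, if the wrist force passes 120 N, or if a joint passes its speed limit or range.

## Working session

There is one attempt and no reset: what is moved stays moved. The work goes in short steps, Python scripts to look and compute and a shell command to move; the robot and the scene stay as the last step left them, time stands still between calls to the robot, and variables do not carry over. Pictures are saved under pics/ and viewed, on a budget of 10 in all, crops included, one or two more only if the job needs it, and the job is handed in when it is done.

```bash
mkdir -p pics; python3 - <<'E'
from rig import r
import cv2, numpy as np
s=r.read_state(); print(s)
for c in("scene","top"):
    d=r.get_image(c); cv2.imwrite(f"pics/{c}0.png",d["frame"]); print(c,d["K"],d["xyz"],d["rotation"])
    for n in("isolator","handle","hasp","hasp_stud","caddy","bin","panel","reagent","flask"):
        print(n,[(round(o["conf"],2),np.round(o["position"]).tolist(),int(o["region"].sum())) for o in r.cut_out(c,n)])
E
```

```text
{'clock': 0.0, 'q': array([60.21825129, 22.8708808 ,  2.57851218, 88.11395486, -1.07305576,
       69.14835238, -2.90405734]), 'joint_vel': array([-0.11139672, -0.01472697,  0.00193522, -0.01836812,  0.04733689,
       -0.10205961, -0.05321775]), 'effort': array([-1.19298995e-03, -4.75123537e+01,  1.36424806e+00, -2.54226726e+01,
        1.16873547e-02,  9.42440412e-03,  3.04288051e-05]), 'position': array([ 0.26536593, -0.59283227,  0.30287611]), 'tcp_rot': array([[ 4.08612432e-01, -9.12707586e-01, -8.62058512e-04],
       [-9.12706013e-01, -4.08613331e-01,  1.69696062e-03],
       [-1.90107743e-03,  9.34067790e-05, -9.99998189e-01]]), 'wrist_force': array([ 0.02123188, -0.5696261 , -0.51273466]), 'moment': array([ 0.03491396,  0.00731246, -0.02158895]), 'finger_gap': 1.0018662889839378}
scene [[458.51565712   0.         322.42555973]
 [  0.         458.51565712 208.60091777]
 [  0.           0.           1.        ]] [1.28716594 0.29390843 1.01266755] [[-0.40841953  0.65813161 -0.63250002]
 [ 0.91258984  0.309074   -0.26768085]
 [ 0.01932008 -0.68653918 -0.72683608]]
isolator [(0.9
[... 502 characters left out ...]
.29307175]
 [  0.         467.88644133 190.53873346]
 [  0.           0.           1.        ]] [ 0.37859831 -0.05642389  1.13518375] [[-0.00305221 -0.98881013  0.1491483 ]
 [-0.99940832  0.00812604  0.03342117]
 [-0.03425918 -0.14895804 -0.98824987]]
isolator [(0.82, [193.0, 201.0], 3953), (0.45, [192.0, 189.0], 588)]
handle [(0.81, [192.0, 186.0], 598)]
hasp [(0.75, [186.0, 222.0], 252)]
hasp_stud [(0.8, [180.0, 222.0], 200)]
caddy [(0.82, [407.0, 206.0], 858), (0.63, [427.0, 287.0], 2314), (0.32, [191.0, 189.0], 556)]
bin [(0.9, [423.0, 199.0], 1257), (0.75, [192.0, 201.0], 4006)]
panel [(0.8, [289.0, 133.0], 3566)]
reagent [(0.68, [194.0, 110.0], 940)]
flask [(0.65, [407.0, 115.0], 828)]
```

View pics/top0.png

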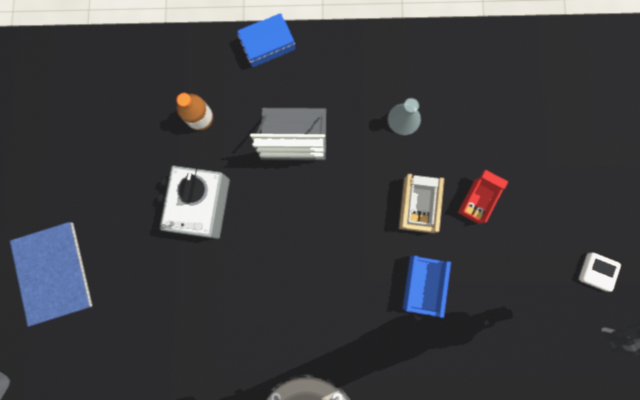

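View pics/scene0.png

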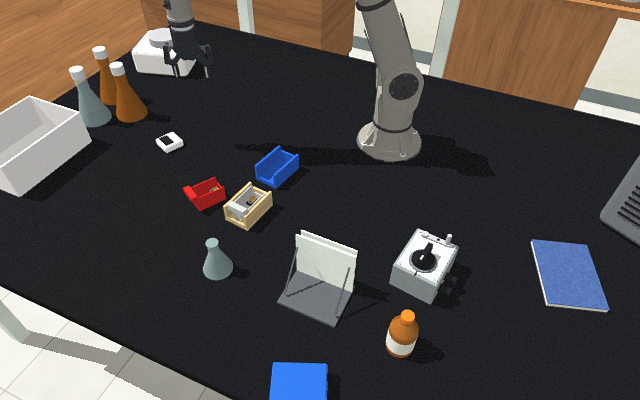

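The top view shows the isolator at about (193,201), the tan caddy with the grey bin at (422,203) and the panel at (289,133). The red bin (483,197) and the blue caddy (428,287) are decoys. Next I fit models to these outlines.

```bash
cat > fit.py <<'E'
import cv2, numpy as np
from scipy.optimize import minimize
def proj(d,P):
    p=(np.asarray(P)-d["xyz"])@np.asarray(d["rotation"]); q=p@np.asarray(d["K"]).T
    return q[:,:2]/q[:,2:]
def ray(d,uv,z):
    v=np.asarray(d["rotation"])@np.linalg.inv(d["K"])@np.array([uv[0],uv[1],1.]); c=np.asarray(d["xyz"])
    return c+v*(z-c[2])/v[2]
def box(x0,x1,y0,y1,z0,z1): return np.array([[x,y,z] for x in(x0,x1) for y in(y0,y1) for z in(z0,z1)])
def place(B,p):
    c,s=np.cos(p[2]),np.sin(p[2]); return B@np.array([[c,-s,0],[s,c,0],[0,0,1]]).T+[p[0],p[1],0]
S=8
def render(d,parts,p,off=(0,0)):
    m=np.zeros((400*4,640*4),np.uint8)
    for B in parts:
        h=cv2.convexHull((((proj(d,place(B,p))+.5)*4)*16).astype(np.int32)); cv2.fillConvexPoly(m,h,255,cv2.LINE_AA,4)
    return cv2.resize(m,(640,400),interpolation=cv2.INTER_AREA)/255.
def fit(views,p0):  # views: (d,mask,parts)
    def cost(p): return sum(np.abs(render(d,pt,p)-m).sum()/m.sum() for d,m,pt in views)
    best=None
    for y in(-.25,0,.25):
        o=minimize(cost,[p0[0],p0[1],y],method="Nelder-Mead",options=dict(initial_simplex=np.array([[p0[0],p0[1],y]]*4)+np.vstack([np.zeros(3),np.diag([.03,.03,.15])]),xatol=2e-4,fatol=1e-4,maxiter=150))
        if best is None or o.fun<best.fun: best=o
    return best.x,best.fun
def cyl(x,y,r,z0,z1):
    a=np.linspace(0,2*np.pi,24,endpoint=False); return np.array([[x+r*np.cos(t),y+r*np.sin(t),z] for t in a for z in(z0,z1)])
ISO=[box(-.075,.075,-.06,.06,0,.085),cyl(.025,0,.03,.085,.098)]
CAD=[box(-.058,.066,-.041,-.033,0,.057),box(-.058,.066,.033,.041,0,.057),box(-.058,-.05,-.041,.041,0,.045),box(.058,.066,-.041,.041,0,.015),box(-.045,.06,-.033,.033,0,.045),box(.041,.06,-.028,.028,.045,.067)]
PAN=[box(-.002,.002,-.08,.08,0,.155)]+[box(-.022,-.002,-.075,.075,z-.02,z) for z in(.152,.104,.056)]
E
cat > a.py <<'E'
from rig import r; from fit import *
D={c:r.get_image(c) for c in("top","scene")}
def near(c,uv,m):
    n,l=cv2.connectedComponents(m.astype(np.uint8)); k=l[uv[1]-4:uv[1]+5,uv[0]-4:uv[0]+5]; k=k[k>0]; return (l==np.bincount(k).argmax())
def reg(c,n,uv):
    L=[o for o in r.cut_out(c,n) if np.hypot(*(np.array(o["position"])-uv))<15]; return L[0]["region"] if L else None
iso=[(D[c],reg(c,"isolator",uv).astype(float),ISO) for c,uv in(("top",(193,201)),("scene",(423,264)))]
p={"iso":fit(iso,ray(D["top"],(193,201),.05))}
br={c:D[c]["frame"].max(2)>60 for c in D}
hs={c:cv2.cvtColor(D[c]["frame"],cv2.COLOR_BGR2HSV) for c in D}
caddy=[(D[c],cv2.morphologyEx(near(c,uv,br[c]).astype(np.uint8),cv2.MORPH_CLOSE,np.ones((7,7))).astype(float),CAD) for c,uv in(("top",(422,199)),("scene",(252,205)))]
p["cad"]=fit(caddy,ray(D["top"],(422,203),.04))
wh={c:D[c]["frame"].min(2)>130 for c in D}
pan=[(D[c],near(c,uv,wh[c]).astype(float),PAN) for c,uv in(("top",(289,148)),("scene",(328,260)))]
p["pan"]=fit(pan,ray(D["top"],(289,143),.09))
for k in p: print(k,np.round(p[k][0],4),round(p[k][1],3))
for n,z in(("hasp_stud",.11),("handle",.12),("reagent",.07),("flask",.04)):
    for c in D:
        for o in r.cut_out(c,n)[:1]: print(n,c,np.round(ray(D[c],o["position"],z),3))
tiles=[]
for c,cs in(("top",((195,200),(289,140),(422,203))),("scene",((425,262),(322,275),(248,205)))):
    row=[]
    for (u,v),k,PT in zip(cs,("iso","pan","cad"),(ISO,PAN,CAD)):
        f=cv2.resize(D[c]["frame"][v-37:v+38,u-33:u+33],None,fx=4,fy=4,interpolation=cv2.INTER_CUBIC)
        cen=place(np.zeros((1,3)),p[k][0])
        for B in PT:
            q=(proj(D[c],place(B,p[k][0]))-[u-33,v-37]+.5)*4
            cv2.polylines(f,[cv2.convexHull(q.astype(np.int32))],True,(0,0,255) if 'x' else 0,1)
        row.append(f)
    tiles.append(np.hstack(row))
cv2.imwrite("pics/fit1.png",np.vstack(tiles))
E
python3 a.py
```

```text
iso [ 0.5165  0.2599 -0.1322] 0.171
cad [ 0.5076 -0.2737 -0.1372] 0.121
pan [ 0.6503  0.0332 -0.0247] 0.17
hasp_stud top [0.467 0.265 0.11 ]
hasp_stud scene [0.469 0.278 0.11 ]
handle scene [0.557 0.267 0.12 ]
reagent top [0.736 0.27  0.07 ]
reagent scene [0.747 0.269 0.07 ]
flask top [ 0.723 -0.237  0.04 ]
flask scene [ 0.742 -0.238  0.04 ]
```

View pics/fit1.png

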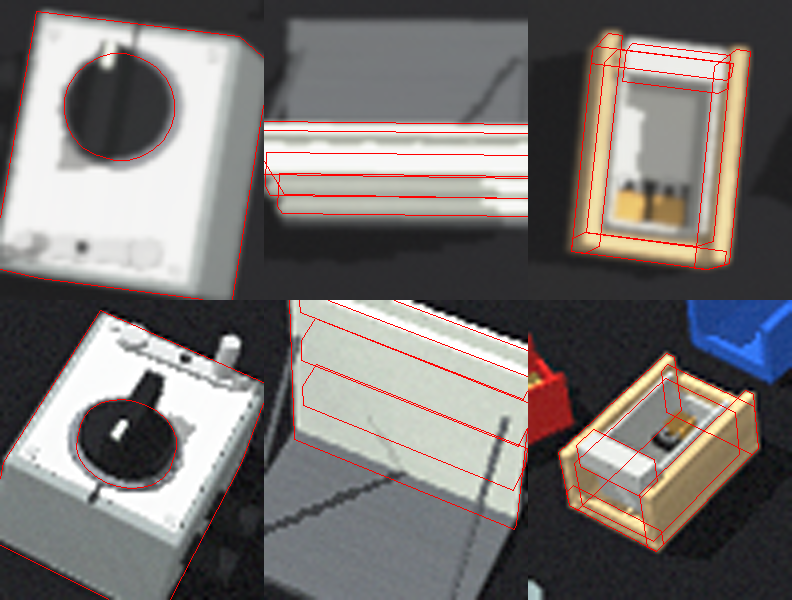

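The fits lie within about 1–2 mm of the picture: isolator at (0.517,0.260) yaw −0.13, caddy at (0.508,−0.274) yaw −0.14, panel at (0.650,0.033) yaw −0.025. First I go to the handle.

```bash
cat > plan.py <<'E'
import sys, numpy as np
from scipy.spatial.transform import Rotation as R
from rig import r
def plan(pos,head,s=None):  # head: world heading (deg) of tool x, tool down; target TCP
    s=s or r.read_state(); A=np.array(s["tcp_rot"]); h=np.radians(head); c,n=np.cos(h),np.sin(h)
    B=np.array([[c,n,0],[n,-c,0],[0,0,-1.]])
    print("now",round(s["clock"],2),np.round(s["position"],4),"head",round(np.degrees(np.arctan2(A[1,0],A[0,0])),2),"gap",round(s["finger_gap"],3),"F",np.round(s["wrist_force"],1),"q7",round(s["q"][6],1))
    print("rows:",np.round(R.from_matrix(A.T@B).as_rotvec(degrees=True),2),np.round(100*A.T@(np.array(pos)-s["position"]),2))
if __name__=="__main__":
    a=list(map(float,sys.argv[1:])); plan(a[:3],a[3])
E
python3 plan.py .5413 .2566 .25 76
```

```text
now 1.6 [ 0.2656 -0.5933  0.3039] head -65.89 gap 1.004 F [-0.  -0.  -0.1] q7 -2.9
rows: [ 1.0000e-02  0.0000e+00 -1.4189e+02] [-66.31 -59.89   5.39]
```

```bash
python3 -m creep '[0,0,-141.9,-66.3,-59.9,0,1, 0,0,-141.9,-66.3,-59.9,0,1, 0,0,-141.9,-66.3,-59.9,0,1, 0,0,-141.9,-66.3,-59.9,0,1, 0,0,-141.9,-66.3,-59.9,0,1, 0,0,-141.9,-66.3,-59.9,0,1, 0,0,-141.9,-66.3,-59.9,0,1, 0,0,-141.9,-66.3,-59.9,0,1, 0,0,-141.9,-66.3,-59.9,0,1, 0,0,-141.9,-66.3,-59.9,0,1, 0,0,-141.9,-66.3,-59.9,0,1, 0,0,-141.9,-66.3,-59.9,0,1, 0,0,-141.9,-66.3,-59.9,0,1, 0,0,-141.9,-66.3,-59.9,0,1, 0,0,-141.9,-66.3,-59.9,0,1, 0,0,-141.9,-66.3,-59.9,0,1, 0,0,-141.9,-66.3,-59.9,0,1, 0,0,-141.9,-66.3,-59.9,0,1, 0,0,-141.9,-66.3,-59.9,5.4,1, 0,0,-141.9,-66.3,-59.9,5.4,1]'; python3 plan.py .5413 .2566 .176 76
```

```text
clock: 3.6
position: [0.5388, 0.2561, 0.2448]
tcp_rot: [[0.239, 0.971, -0.009], [0.971, -0.239, -0.004], [-0.006, -0.008, -1.0]]
wrist_force: [-0.7, -1.2, -0.8]
finger_gap: 1.004
now 3.6 [0.5388 0.2561 0.2448] head 76.18 gap 1.004 F [-0.7 -1.2 -0.8] q7 30.5
rows: [-0.44  0.35  0.17] [0.15 0.28 6.87]
```

```bash
python3 -m creep '[0,0,0,0,0,4,1, 0,0,0,0,0,7.3,1, 0,0,0,0,0,7.3,1, 0,0,0,0,0,7.3,1, 0,0,0,0,0,7.3,-1, 0,0,0,0,0,7.3,-1, 0,0,0,0,0,7.3,-1, 0,0,0,0,0,7.3,-1, 0,0,0,0,0,7.3,-1, 0,0,0,0,0,7.3,-1, 0,0,0,0,0,7.3,-1, 0,0,0,0,0,7.3,-1]' 60; python3 plan.py .5413 .2566 .176 76
python3 - <<'E'
from rig import r; from fit import *
d=r.get_image("top"); t=r.get_image("scene")
f=lambda d,u,v,w,h,s:cv2.resize(d["frame"][v-h:v+h,u-w:u+w],None,fx=s,fy=s,interpolation=cv2.INTER_CUBIC)
cv2.imwrite("pics/grip.png",np.hstack([f(d,190,195,45,60,4),f(t,425,245,45,60,4)]))
E
```

```text
clock: 4.8
position: [0.5416, 0.2564, 0.1775]
tcp_rot: [[0.242, 0.97, 0.001], [0.97, -0.242, -0.001], [-0.001, 0.001, -1.0]]
wrist_force: [-1.1, -2.5, 5.9]
finger_gap: 0.152
now 4.8 [0.5416 0.2564 0.1775] head 76.02 gap 0.152 F [-1.1 -2.5  5.9] q7 27.4
rows: [0.04 0.03 0.02] [ 0.01 -0.03  0.15]
```

View pics/grip.png

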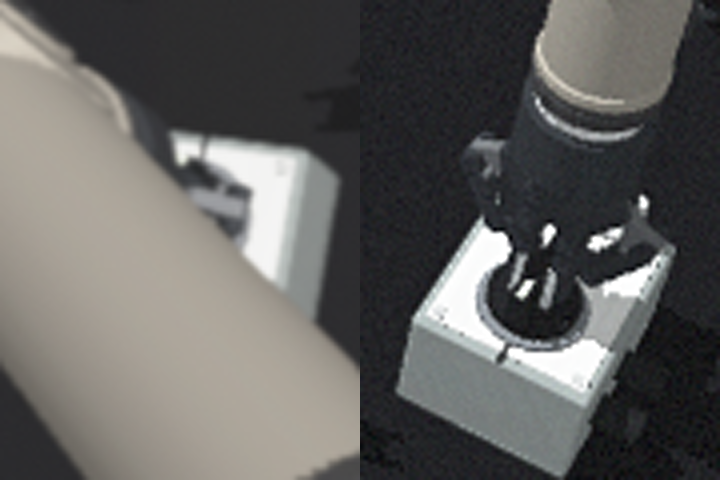

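The bar is gripped (gap 13 mm). Now I turn it clockwise, 1.5 mm higher to take the tips off the disc.

```bash
python3 -m creep '[0,0,0,0,0,-0.15,-1, 0,0,8,0,0,-0.15,-1, 0,0,16,0,0,-0.15,-1, 0,0,24,0,0,-0.15,-1, 0,0,32,0,0,-0.15,-1, 0,0,40,0,0,-0.15,-1, 0,0,48,0,0,-0.15,-1, 0,0,56,0,0,-0.15,-1, 0,0,64,0,0,-0.15,-1, 0,0,71,0,0,-0.15,-1, 0,0,77,0,0,-0.15,-1, 0,0,81,0,0,-0.15,-1, 0,0,84,0,0,-0.15,-1, 0,0,86,0,0,-0.15,-1, 0,0,87,0,0,-0.15,-1, 0,0,87,0,0,-0.15,-1, 0,0,87,0,0,-0.15,-1]'; python3 -c "
from plan import *
plan([.5413,.2566,.25],-11); print(r.read_state()['moment'])"
```

```text
clock: 6.6
position: [0.5391, 0.2548, 0.1775]
tcp_rot: [[0.982, -0.188, -0.006], [-0.188, -0.982, -0.006], [-0.004, 0.007, -1.0]]
wrist_force: [-5.3, -4.4, 4.0]
finger_gap: 0.154
now 6.6 [0.5391 0.2548 0.1775] head -10.83 gap 0.154 F [-5.3 -4.4  4. ] q7 -50.3
rows: [0.38 0.25 0.17] [ 0.15 -0.17 -7.25]
[-0.91335985  1.00474645  0.72685228]
```

The moment of 0.73 N·m with no further turning says the handle is at its stop. I release, rise and look.

```bash
python3 -m creep '[0,0,0,0,0,0,1, 0,0,0,0,0,0,1, 0,0,0,0,0,0,1, 0,0,0,0,0,-4,1, 0,0,0,0,0,-8,1, 0,0,0,0,-5,-12,1, 0,0,0,0,-10,-14,1, 0,0,0,0,-15,-14,1, 0,0,0,0,-19,-14,1, 0,0,0,0,-19,-14,1, 0,0,0,0,-19,-14,1]'
python3 - <<'E'
from rig import r; from fit import *
d=r.get_image("top"); t=r.get_image("scene")
print(ray(d,(169,223),.126),ray(d,(199.5,226),.094))
f=lambda d,u,v,w,h,s:cv2.resize(d["frame"][v-h:v+h,u-w:u+w],None,fx=s,fy=s,interpolation=cv2.INTER_CUBIC)
cv2.imwrite("pics/off.png",np.hstack([f(d,192,200,40,48,5),f(t,425,255,40,48,5)]))
E
```

```text
clock: 7.7
position: [0.5766, 0.4454, 0.3174]
tcp_rot: [[0.982, -0.187, -0.002], [-0.187, -0.982, 0.001], [-0.002, -0.0, -1.0]]
wrist_force: [0.3, -0.1, 0.3]
finger_gap: 1.0
[0.46183128 0.29310224 0.126     ] [0.45732556 0.23464714 0.094     ]
```

View pics/off.png

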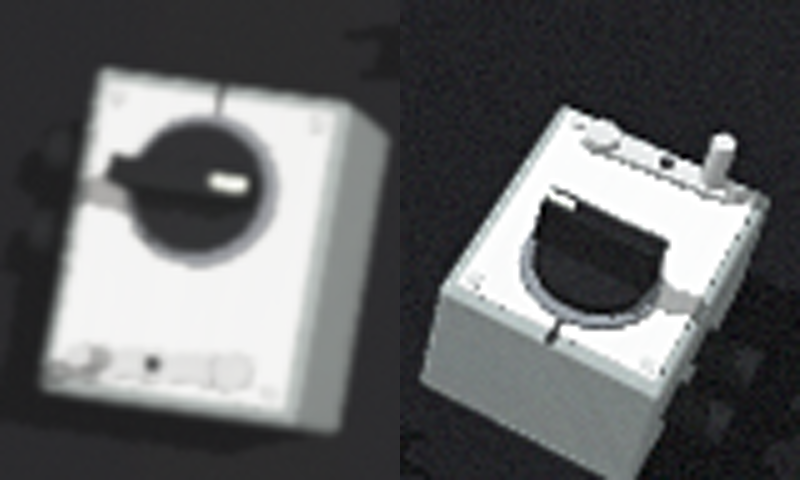

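The bar lies square to the box with its white line to the right, so the handle is off. In the scene tile the pivot is at about (600,138) and the stud's top at (722,140); I compute both positions.

```bash
python3 - <<'E'
from rig import r; from fit import *
d=r.get_image("top"); t=r.get_image("scene")
print("piv",ray(d,(198.4,226.4),.094),ray(t,(425,234.6),.094))
print("stud",ray(t,(449.2,235.5),.126),"base",ray(t,(448,242),.098))
s=ray(t,(449.2,235.5),.126); print(proj(d,[s,s-[0,0,.03]]))
E
python3 plan.py .465 .293 .23 90
```

```text
piv [0.45644145 0.23710865 0.094     ] [0.45885553 0.23840992 0.094     ]
stud [0.46446563 0.29713493 0.126     ] base [0.46157417 0.29955743 0.098     ]
[[167.22560248 221.80563597]
 [171.80094751 222.91240841]]
now 7.9 [0.5785 0.4408 0.3185] head -11.15 gap 1.002 F [-0.1 -0.8  0.4] q7 -60.8
rows: [ 1.1000e-01  3.0000e-02 -1.0115e+02] [-8.29 16.68  8.86]
```

```bash
python3 - <<'E'
from plan import *
plan([.464,.297,.25],-8); 
# arc in tool axes at head -8 from stud start (84 deg) about pivot
h=np.radians(-8); X=np.array([np.cos(h),np.sin(h)]); Y=np.array([np.sin(h),-np.cos(h)])
for a in range(0,97,8):
    f=np.radians(83.8+np.array([0,a])); v=6*np.array([np.cos(f[1])-np.cos(f[0]),np.sin(f[1])-np.sin(f[0])]); print(a,np.round([v@X,v@Y],2))
E
```

```text
now 7.9 [0.5785 0.4408 0.3185] head -11.15 gap 1.002 F [-0.1 -0.8  0.4] q7 -60.8
rows: [ 0.08 -0.06 -3.15] [-8.47 16.31  6.86]
0 [0. 0.]
8 [-0.83  0.08]
16 [-1.65  0.28]
24 [-2.42  0.6 ]
32 [-3.15  1.01]
40 [-3.81  1.52]
48 [-4.39  2.12]
56 [-4.89  2.8 ]
64 [-5.28  3.54]
72 [-5.57  4.32]
80 [-5.75  5.14]
88 [-5.81  5.98]
96 [-5.76  6.81]
```

```bash
python3 -m creep '[0,0,-3.1,-8.5,16.3,2,-0.3, 0,0,-3.1,-8.5,16.3,4,-0.3, 0,0,-3.1,-8.5,16.3,6.9,-0.3, 0,0,-3.1,-8.5,16.3,6.9,-0.3, 0,0,-3.1,-8.5,16.3,6.9,-0.3, 0,0,-3.1,-8.5,16.3,6.9,-0.3, 0,0,-3.1,-8.5,16.3,6.9,-0.3, 0,0,-3.1,-8.5,16.3,6.9,-0.3]' 20;  python3 plan.py .464 .297 .173 -8
```

```text
clock: 8.7
position: [0.4647, 0.3005, 0.2511]
tcp_rot: [[0.99, -0.138, 0.003], [-0.138, -0.99, 0.003], [0.003, -0.003, -1.0]]
wrist_force: [0.7, -0.7, 0.4]
finger_gap: 0.348
now 8.7 [0.4647 0.3005 0.2511] head -7.91 gap 0.348 F [ 0.7 -0.7  0.4] q7 -53.1
rows: [-0.17 -0.16  0.09] [-0.04  0.38  7.81]
```

```bash
python3 -m creep '[0,0,0,0,0,4,-0.3, 0,0,0,0,0,7.7,-0.3, 0,0,0,0,0,7.7,-0.3, 0,0,0,0,0,7.7,-0.3, 0,0,0,0,0,7.7,-1, 0,0,0,0,0,7.7,-1, 0,0,0,0,0,7.7,-1, 0,0,0,0,0,7.7,-1, 0,0,0,0,0,7.7,-1]' 20;  python3 plan.py .464 .297 .173 -8
```

```text
clock: 9.6
position: [0.4644, 0.3008, 0.1746]
tcp_rot: [[0.991, -0.137, 0.004], [-0.137, -0.991, 0.003], [0.004, -0.004, -1.0]]
wrist_force: [-0.3, 1.3, 6.1]
finger_gap: 0.133
now 9.6 [0.4644 0.3008 0.1746] head -7.87 gap 0.133 F [-0.3  1.3  6.1] q7 -55.9
rows: [-0.21 -0.21  0.13] [0.02 0.38 0.16]
```

```bash
python3 -m creep '[0,0,0,0,0.3,-0.2,-1, 0,0,-8,-0.83,0.38,-0.2,-1, 0,0,-16,-1.65,0.58,-0.2,-1, 0,0,-24,-2.42,0.9,-0.2,-1, 0,0,-32,-3.15,1.31,-0.2,-1, 0,0,-40,-3.81,1.82,-0.2,-1, 0,0,-48,-4.39,2.42,-0.2,-1, 0,0,-56,-4.89,3.1,-0.2,-1, 0,0,-64,-5.28,3.84,-0.2,-1, 0,0,-72,-5.57,4.62,-0.2,-1, 0,0,-80,-5.75,5.44,-0.2,-1, 0,0,-86,-5.8,6.0,-0.2,-1, 0,0,-90,-5.81,6.5,-0.2,-1, 0,0,-90,-5.81,6.7,-0.2,-1, 0,0,-90,-5.81,6.7,-0.2,-1, 0,0,-90,-5.81,6.7,-0.2,-1]';  python3 plan.py .398 .2454 .25 82
```

```text
clock: 11.2
position: [0.3938, 0.247, 0.1749]
tcp_rot: [[0.133, 0.991, -0.001], [0.991, -0.133, 0.011], [0.011, -0.003, -1.0]]
wrist_force: [-5.5, 14.7, -4.1]
finger_gap: 0.131
now 11.2 [0.3938 0.247  0.1749] head 82.33 gap 0.131 F [-5.5 14.7 -4.1] q7 30.4
rows: [-0.17 -0.61  0.33] [-0.02  0.42 -7.51]
```

The 14.7 N sideways says the hasp is against its stop. I release and rise, then plan the move to the bin's lip.

```bash
python3 -m creep '[0,0,0,0,-0.2,0,-1, 0,0,0,0,-0.2,0,0.1, 0,0,0,0,-0.2,0,0.1, 0,0,0,0,-0.2,0,0.1, 0,0,0,0,-0.2,-4,0.1, 0,0,0,0,-0.2,-9,0.1, 0,0,0,0,-0.2,-9,0.1, 0,0,0,0,-0.2,-9,0.1]';  python3 plan.py .558 -.2806 .2 -7.9
```

```text
clock: 12.0
position: [0.3951, 0.2407, 0.2654]
tcp_rot: [[0.139, 0.99, 0.003], [0.99, -0.139, -0.0], [-0.0, 0.003, -1.0]]
wrist_force: [-0.3, -0.5, 0.1]
finger_gap: 0.549
now 12.0 [0.3951 0.2407 0.2654] head 82.03 gap 0.549 F [-0.3 -0.5  0.1] q7 37.8
rows: [ 0.13 -0.12 89.93] [-49.36  23.34   6.61]
```

```bash
python3 -m creep '[0,0,89.9,-49.4,23.3,0,0.1, 0,0,89.9,-49.4,23.3,0,0.1, 0,0,89.9,-49.4,23.3,0,0.1, 0,0,89.9,-49.4,23.3,0,0.1, 0,0,89.9,-49.4,23.3,0,0.1, 0,0,89.9,-49.4,23.3,0,0.1, 0,0,89.9,-49.4,23.3,0,0.1, 0,0,89.9,-49.4,23.3,0,0.1, 0,0,89.9,-49.4,23.3,0,0.1, 0,0,89.9,-49.4,23.3,3,0.1, 0,0,89.9,-49.4,23.3,6.6,0.1, 0,0,89.9,-49.4,23.3,6.6,0.1, 0,0,89.9,-49.4,23.3,6.6,0.1, 0,0,89.9,-49.4,23.3,6.6,0.1, 0,0,89.9,-49.4,23.3,6.6,0.1]' 40
python3 plan.py .558 -.2806 .109 -7.9
python3 - <<'E'
from rig import r; from fit import *
d=r.get_image("top"); t=r.get_image("scene")
f=lambda d,u,v,w,h,s:cv2.resize(d["frame"][v-h:v+h,u-w:u+w],None,fx=s,fy=s,interpolation=cv2.INTER_CUBIC)
cv2.imwrite("pics/lip.png",np.hstack([np.vstack([f(d,192,210,40,30,5),f(t,430,245,40,30,5)]),f(t,255,190,36,60,5)]))
E
```

```text
clock: 13.5
position: [0.5578, -0.2784, 0.1991]
tcp_rot: [[0.991, -0.133, 0.001], [-0.133, -0.991, 0.0], [0.001, -0.0, -1.0]]
wrist_force: [-0.6, 0.2, -0.2]
finger_gap: 0.547
now 13.5 [ 0.5578 -0.2784  0.1991] head -7.66 gap 0.547 F [-0.6  0.2 -0.2] q7 8.0
rows: [-0.03 -0.04  0.24] [0.04 0.22 9.01]
```

View pics/lip.png

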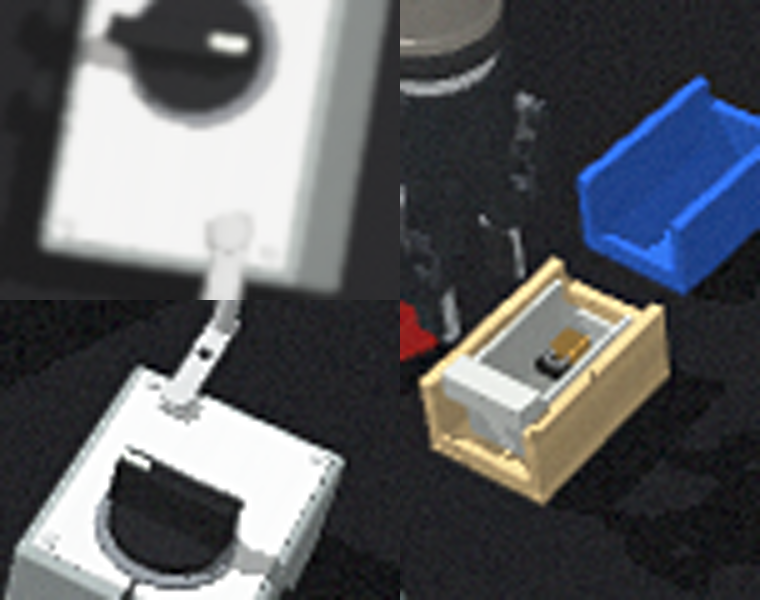

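The hasp sticks straight out over the front, the handle is off and the fingers stand over the lip. I go down, grip and lift a little.

```bash
python3 -m creep '[0,0,0,0,0.1,3,0.1, 0,0,0,0,0.1,6,0.1, 0,0,0,0,0.1,9,0.1, 0,0,0,0,0.1,9,0.1, 0,0,0,0,0.1,9,0.1, 0,0,0,0,0.1,9,-1, 0,0,0,0,0.1,9,-1, 0,0,0,0,0.1,9,-1, 0,0,0,0,0.1,9,-1, 0,0,0,0,0.1,9,-1]' 50
python3 plan.py .558 -.2806 .109 -7.9
```

```text
clock: 14.6
position: [0.5582, -0.2816, 0.1108]
tcp_rot: [[0.991, -0.136, 0.002], [-0.136, -0.991, -0.002], [0.003, 0.001, -1.0]]
wrist_force: [-1.5, 0.2, 5.2]
finger_gap: 0.214
now 14.6 [ 0.5582 -0.2816  0.1108] head -7.8 gap 0.214 F [-1.5  0.2  5.2] q7 6.2
rows: [ 0.07 -0.15  0.1 ] [-0.03 -0.1   0.18]
```

```bash
python3 -m creep '[0,0,0,0,0,-2,-1, 0,0,0,0,0,-4,-1, 0,0,0,0,0,-7,-1, 0,0,0,0,0,-10,-1, 0,0,0,0,0,-10,-1, 0,0,0,0,0,-10,-1]'
python3 plan.py .5405 -.0913 .15 -1.4
```

```text
clock: 15.2
position: [0.5575, -0.2813, 0.2093]
tcp_rot: [[0.991, -0.136, 0.002], [-0.136, -0.991, -0.001], [0.002, 0.001, -1.0]]
wrist_force: [-0.0, 0.0, -2.5]
finger_gap: 0.209
now 15.2 [ 0.5575 -0.2813  0.2093] head -7.79 gap 0.209 F [-0.   0.  -2.5] q7 8.3
rows: [ 0.05 -0.11 -6.39] [ -4.27 -18.6    5.91]
```

```bash
python3 -m creep '[0,0,0,-1,-4,0,-1, 0,0,-3,-2,-8,0,-1, 0,0,-6.4,-3,-12,0,-1, 0,0,-6.4,-4.3,-16,0,-1, 0,0,-6.4,-4.3,-18.6,0,-1, 0,0,-6.4,-4.3,-18.6,3,-1, 0,0,-6.4,-4.3,-18.6,5.9,-1, 0,0,-6.4,-4.3,-18.6,5.9,-1, 0,0,-6.4,-4.3,-18.6,5.9,-1, 0,0,-6.4,-4.3,-18.6,5.9,-1]'
python3 plan.py .5405 -.0913 .107 -1.4
python3 - <<'E'
from rig import r; from fit import *
d=r.get_image("top"); t=r.get_image("scene")
f=lambda d,u,v,w,h,s:cv2.resize(d["frame"][v-h:v+h,u-w:u+w],None,fx=s,fy=s,interpolation=cv2.INTER_CUBIC)
cv2.imwrite("pics/held.png",np.hstack([f(d,330,190,48,60,4),f(t,320,200,48,60,4)]))
E
```

```text
clock: 16.2
position: [0.5406, -0.0913, 0.1503]
tcp_rot: [[1.0, -0.025, 0.002], [-0.025, -1.0, -0.0], [0.002, 0.0, -1.0]]
wrist_force: [-0.1, 0.0, -0.7]
finger_gap: 0.213
now 16.2 [ 0.5406 -0.0913  0.1503] head -1.41 gap 0.213 F [-0.1  0.  -0.7] q7 -6.0
rows: [ 0.01 -0.1  -0.01] [-0.02 -0.    4.33]
```

View pics/held.png

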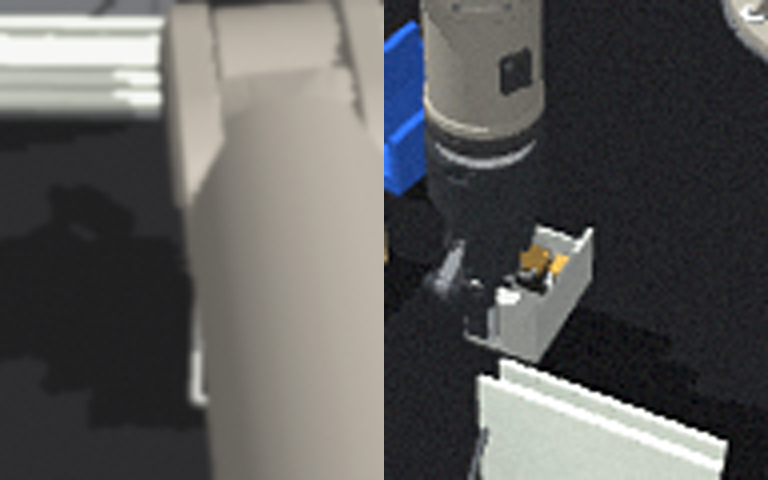

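The bin hangs level in the fingers. I lower it onto the bench.

```bash
python3 -m creep '[0,0,0,0,0,2,-1, 0,0,0,0,0,3.5,-1, 0,0,0,0,0,4.2,-1, 0,0,0,0,0,4.4,-1, 0,0,0,0,0,4.4,-1, 0,0,0,0,0,4.4,-1]'
python3 plan.py .5405 -.0913 .107 -1.4
```

```text
clock: 16.9
position: [0.54, -0.0911, 0.1058]
tcp_rot: [[1.0, -0.024, 0.0], [-0.024, -1.0, -0.0], [0.0, 0.0, -1.0]]
wrist_force: [0.2, 0.4, 0.5]
finger_gap: 0.217
now 16.9 [ 0.54   -0.0911  0.1058] head -1.39 gap 0.217 F [0.2 0.4 0.5] q7 -7.7
rows: [ 0.01 -0.02  0.01] [ 0.05  0.02 -0.12]
```

```bash
python3 -m creep '[0,0,0,0,0,0,0.1, 0,0,0,0,0,0,0.1, 0,0,0,0,0,0,0.1, 0,0,0,0,0,0,0.1, 0,0,0,0,0,-4,0.1, 0,0,0,0,0,-9,0.1, 0,0,0,0,4,-14,1, 0,0,0,0,9,-14,1, 0,0,0,0,14,-14,1, 0,0,0,0,19,-14,1, 0,0,0,0,24,-14,1, 0,0,0,0,27,-14,1, 0,0,0,0,27,-14,1]'
cat > b.py <<'E'
from rig import r; from fit import *
import sys
BIN=[box(-.045,.045,-.028,.028,0,.036)]+[np.array([[x,y,z] for x,z in((-.045,.03),(-.045,.036),(-.042,.052),(.045,.052),(.045,.03)) for y in Y]) for Y in((-.028,-.026),(.026,.028))]+[box(.041,.045,-.028,.028,0,.062),box(.041,.06,-.028,.028,.058,.062),box(.056,.06,-.028,.028,.045,.062)]
D={c:r.get_image(c) for c in("top","scene")}
def near(d,uv,m):
    n,l=cv2.connectedComponents(m.astype(np.uint8)); u,v=np.round(uv).astype(int); k=l[v-9:v+10,u-9:u+10]; k=k[k>0]; return cv2.morphologyEx((l==np.bincount(k).argmax()).astype(np.uint8),cv2.MORPH_CLOSE,np.ones((7,7))).astype(float)
g=np.array([float(sys.argv[1]),float(sys.argv[2]),0.03])
V=[(d,near(d,proj(d,[g])[0],d["frame"].max(2)>65),BIN) for d in D.values()]
p=fit(V,g); print("bin",p, "sep",[np.round(fit([v],g)[0],4) for v in V])
pp=[]
for c in D:
    d=D[c]; q=proj(d,[[.65,.033,.14]])[0]
    m=near(d,q,d["frame"].min(2)>130); PANEL=[(d,m,PAN)]; pp+=PANEL
pan=fit(pp,[.65,.033]); print("pan",pan,"sep",[np.round(fit([v],[.65,.033])[0],4) for v in pp])
T=[]
for d in D.values():
    u,v=proj(d,[[.57,-.01,.06]])[0].astype(int); f=cv2.resize(d["frame"][v-55:v+55,u-50:u+50],None,fx=4,fy=4,interpolation=cv2.INTER_CUBIC)
    for P,q in((BIN,p[0]),(PAN,pan[0])):
        for B in P: cv2.polylines(f,[cv2.convexHull(((proj(d,place(B,q))-[u-50,v-55]+.5)*4).astype(np.int32))],True,(0,0,255),1)
    T.append(f)
cv2.imwrite("pics/stand.png",np.hstack(T))
E
python3 b.py .49 -.09
```

```text
clock: 18.2
position: [0.5304, -0.3693, 0.2449]
tcp_rot: [[0.999, -0.035, -0.001], [-0.035, -0.999, -0.005], [-0.001, 0.005, -1.0]]
wrist_force: [-0.6, 0.7, -0.6]
finger_gap: 1.005
bin (array([ 0.49356951, -0.08646389, -0.01607729]), np.float64(0.9479574114544995)) sep [array([ 0.4938, -0.0864, -0.0069]), array([ 0.4921, -0.0873, -0.0286])]
pan (array([ 0.65054024,  0.033073  , -0.01273319]), np.float64(0.27778128629285015)) sep [array([ 0.6513,  0.0336, -0.0109]), array([ 0.6435,  0.0304, -0.04  ])]
```

View pics/stand.png

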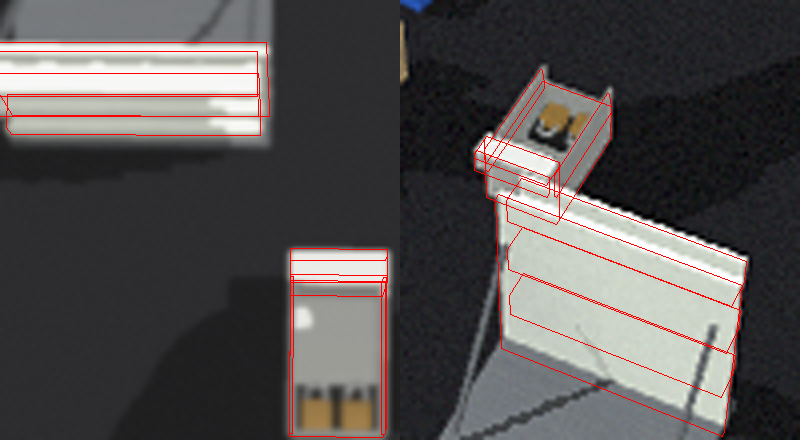

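The bin stands free on the bench, and its outline agrees with the fit to about 4 mm in x. Next I take it across its side walls, so the lip stays free.

```bash
python3 plan.py .486 -.0885 .16 88.7
```

```text
now 18.3 [ 0.5327 -0.362   0.2449] head -1.54 gap 1.001 F [ 0.4  1.  -0.1] q7 22.8
rows: [-5.000e-02 -1.000e-02 -9.024e+01] [ -5.4  -27.21   8.51]
```

```bash
python3 -m creep '[0,0,-90.2,-5.4,-27.2,0,1, 0,0,-90.2,-5.4,-27.2,0,1, 0,0,-90.2,-5.4,-27.2,0,1, 0,0,-90.2,-5.4,-27.2,0,1, 0,0,-90.2,-5.4,-27.2,0,1, 0,0,-90.2,-5.4,-27.2,0,1, 0,0,-90.2,-5.4,-27.2,0,1, 0,0,-90.2,-5.4,-27.2,0,1, 0,0,-90.2,-5.4,-27.2,0,1, 0,0,-90.2,-5.4,-27.2,0,1, 0,0,-90.2,-5.4,-27.2,4,1, 0,0,-90.2,-5.4,-27.2,8.5,1, 0,0,-90.2,-5.4,-27.2,8.5,1, 0,0,-90.2,-5.4,-27.2,8.5,1, 0,0,-90.2,-5.4,-27.2,8.5,1]'
python3 plan.py .486 -.0885 .086 88.7
```

```text
clock: 19.8
position: [0.4874, -0.087, 0.1626]
tcp_rot: [[0.02, 1.0, 0.004], [1.0, -0.02, -0.001], [-0.001, 0.004, -1.0]]
wrist_force: [0.3, -0.2, 1.0]
finger_gap: 1.001
now 19.8 [ 0.4874 -0.087   0.1626] head 88.88 gap 1.001 F [ 0.3 -0.2  1. ] q7 80.0
rows: [0.22 0.04 0.18] [-0.15 -0.17  7.66]
```

```bash
python3 -m creep '[0,0,0,0,0,3,1, 0,0,0,0,0,5.5,1, 0,0,0,0,0,7.4,1, 0,0,0,0,0,7.4,1, 0,0,0,0,0,7.4,1, 0,0,0,0,0,7.4,-1, 0,0,0,0,0,7.4,-1, 0,0,0,0,0,7.4,-1, 0,0,0,0,0,7.4,-1, 0,0,0,0,0,7.4,-1]' 40
python3 plan.py .486 -.0885 .086 88.7
```

```text
clock: 20.8
position: [0.4871, -0.0877, 0.088]
tcp_rot: [[0.021, 1.0, 0.003], [1.0, -0.021, -0.001], [-0.001, 0.003, -1.0]]
wrist_force: [-1.0, 0.5, 6.3]
finger_gap: 0.65
now 20.8 [ 0.4871 -0.0877  0.088 ] head 88.8 gap 0.65 F [-1.   0.5  6.3] q7 74.3
rows: [0.16 0.04 0.1 ] [-0.08 -0.11  0.2 ]
```

```bash
python3 -m creep '[0,0,0,0,0,-3,-1, 0,0,0,0,0,-6,-1, 0,0,0,0,0,-9,-1, 0,0,0,0,0,-12,-1, 0,0,0,0,0,-14,-1, 0,0,0,0,0,-14,-1, 0,0,0,0,0,-14,-1]'
python3 plan.py .5735 .02 .215 88.8
```

```text
clock: 21.5
position: [0.4855, -0.0879, 0.2262]
tcp_rot: [[0.021, 1.0, -0.0], [1.0, -0.021, -0.001], [-0.001, -0.0, -1.0]]
wrist_force: [0.3, 0.2, -2.6]
finger_gap: 0.65
now 21.5 [ 0.4855 -0.0879  0.2262] head 88.8 gap 0.65 F [ 0.3  0.2 -2.6] q7 84.1
rows: [-0.01  0.04  0.  ] [10.97  8.57  1.11]
```

```bash
python3 -m creep '[0,0,0,4,1,0,-1, 0,0,0,8,3,0,-1, 0,0,0,11,5,0,-1, 0,0,0,11,7,0,-1, 0,0,0,11,8.6,0,-1, 0,0,0,11,8.6,0.6,-1, 0,0,0,11,8.6,1.1,-1, 0,0,0,11,8.6,1.1,-1, 0,0,0,11,8.6,1.1,-1, 0,0,0,11,8.6,1.1,-1]'
python3 plan.py .5735 .02 .181 88.8
cat > c.py <<'E'
from rig import r; from fit import *
from b0 import BIN
d=r.get_image("scene"); s=r.read_state(); P=s["position"]
import sys; dz=float(sys.argv[1])
cv2.imwrite("raw.png",d["frame"])
u,v=proj(d,[[.64,.025,.16]])[0].astype(int); f=cv2.resize(d["frame"][v-45:v+45,u-48:u+48],None,fx=8,fy=8,interpolation=cv2.INTER_CUBIC)[:600,:]
BL=np.array([[.041,y,.062] for y in(-.028,.028)]+[[.06,y,.062] for y in(.028,-.028)])
for pts,col in((place(BL+[0,0,P[2]-dz],(P[0]+.0024,P[1],-.021)),(0,0,255)),(place(np.array([[-.022,-.075,.152],[-.022,.075,.152],[-.018,.075,.152],[-.018,-.075,.152]]),(.6505,.033,-.013)),(0,255,0)),(place(np.array([[-.002,-.08,.155],[-.002,.08,.155],[.002,.08,.155],[.002,-.08,.155]]),(.6505,.033,-.013)),(255,0,0))):
    cv2.polylines(f,[((proj(d,pts)-[u-48,v-45]+.5)*8).astype(np.int32)],True,col,1)
print(u,v); cv2.imwrite(sys.argv[2],f)
E
grep '^BIN' b.py | (echo "from fit import *"; cat) > b0.py; python3 c.py .088 pics/hover.png
```

```text
clock: 22.5
position: [0.5738, 0.0202, 0.2155]
tcp_rot: [[0.021, 1.0, 0.0], [1.0, -0.021, -0.0], [-0.0, 0.0, -1.0]]
wrist_force: [-0.4, -0.7, -1.9]
finger_gap: 0.647
now 22.5 [0.5738 0.0202 0.2155] head 88.8 gap 0.647 F [-0.4 -0.7 -1.9] q7 67.5
rows: [0.01 0.03 0.  ] [-0.02 -0.03  3.45]
323 240
```

View pics/hover.png

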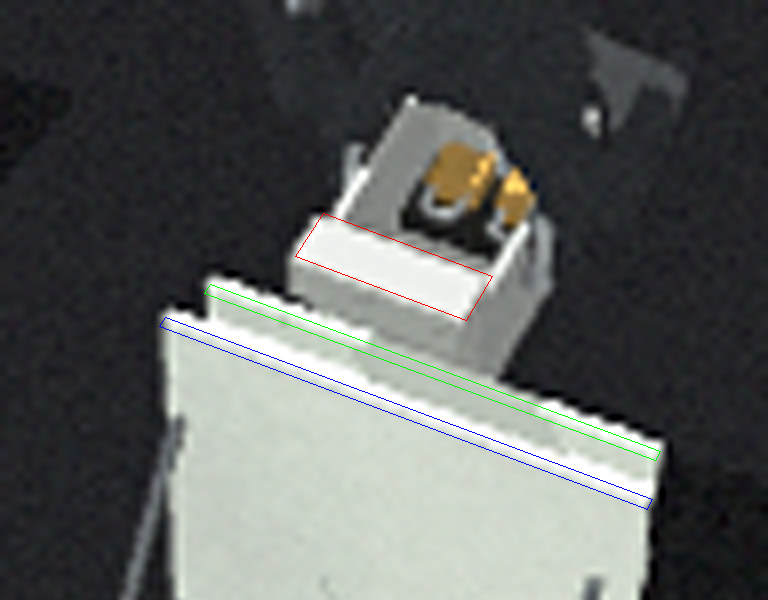

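The red outline, which is the lip as the arm's pose predicts it, fits. The louvre's real edge, about (212,280) to (665,440), lies some 3 mm nearer to the robot than the green fit. I measure both edges at subpixel level.

```bash
cat > e.py <<'E'
from rig import r; from fit import *
d=r.get_image("scene"); s=r.read_state(); P=s["position"]
g=cv2.cvtColor(d["frame"],cv2.COLOR_BGR2GRAY).astype(float)
def edges(cols,line,sign,z,half=4):
    out=[]
    for c in cols:
        y0=line(c); rr=np.arange(y0-half,y0+half+.01,.1); v=cv2.remap(g.astype(np.float32),np.full((len(rr),1),c,np.float32),rr.astype(np.float32)[:,None],cv2.INTER_LINEAR)[:,0]
        k=np.argmax(sign*np.gradient(cv2.GaussianBlur(v[:,None],(1,9),2)[:,0])); out.append(ray(d,(c,rr[k]),z)[:2])
    return np.array(out)
L=lambda c:230+(c-301.5)*(250-230)/(358.1-301.5)
A=np.vstack([edges(range(303,311),L,1,.152,3),edges(range(346,357),L,1,.152,3)])
q=np.polyfit(A[:,1],A[:,0],1); res=A[:,0]-np.polyval(q,A[:,1]); ok=abs(res)<.004; q=np.polyfit(A[ok,1],A[ok,0],1)
print("louvre front edge x at y=.02:",np.polyval(q,.02),"yaw",-q[0],"rms",res[ok].std(),ok.sum(),len(ok))
zl=P[2]-.088+.062
M=lambda c:195+255/8+(c-275-300/8)*((320-255)/170)
B=edges(range(316,332),M,-1,zl,2.5); q2=np.polyfit(B[:,1],B[:,0],1)
print("lip rear x:",np.polyval(q2,P[1]),"pred",P[0]+.0624,"yaw",-q2[0],"rms",(B[:,0]-np.polyval(q2,B[:,1])).std())
E
python3 e.py
```

```text
louvre front edge x at y=.02: 0.6249053527360704 yaw -0.020433767644214604 rms 0.0008088167078527046 19 19
lip rear x: 0.6378744231644098 pred 0.6365377687316045 yaw -0.03775653546774867 rms 0.0007785999131802508
```

The louvre's centre is at x=0.6269 and the slot's at 0.627–0.628. I shift 0.7 mm back and lower until the tongue is just past the edge, watching the force.

```bash
python3 -m creep '[0,0,0,0,-0.07,0.5,-1, 0,0,0,0,-0.07,1,-1, 0,0,0,0,-0.07,1.5,-1, 0,0,0,0,-0.07,2,-1, 0,0,0,0,-0.07,2.4,-1, 0,0,0,0,-0.07,2.4,-1, 0,0,0,0,-0.07,2.4,-1]'
python3 plan.py .5733 .02 .182 88.8
```

```text
clock: 23.3
position: [0.5735, 0.0206, 0.1913]
tcp_rot: [[0.021, 1.0, -0.0], [1.0, -0.021, 0.0], [0.0, -0.0, -1.0]]
wrist_force: [0.3, -0.4, -1.6]
finger_gap: 0.649
now 23.3 [0.5735 0.0206 0.1913] head 88.82 gap 0.649 F [ 0.3 -0.4 -1.6] q7 66.4
rows: [-0.01 -0.    0.02] [-0.06 -0.02  0.93]
```

No contact. I go on down to the seat.

```bash
python3 -m creep '[0,0,0,0,0,0.4,-1, 0,0,0,0,0,0.7,-1, 0,0,0,0,0,0.9,-1, 0,0,0,0,0,1.0,-1, 0,0,0,0,0,1.0,-1, 0,0,0,0,0,1.0,-1]'
python3 plan.py .5733 .02 .182 88.8; python3 c.py .088 pics/seat.png
```

```text
clock: 23.9
position: [0.5735, 0.0205, 0.1819]
tcp_rot: [[0.021, 1.0, 0.0], [1.0, -0.021, -0.001], [-0.001, 0.0, -1.0]]
wrist_force: [-3.2, 0.1, 4.1]
finger_gap: 0.651
now 23.9 [0.5735 0.0205 0.1819] head 88.81 gap 0.651 F [-3.2  0.1  4.1] q7 65.9
rows: [0.02 0.03 0.01] [-0.05 -0.02 -0.01]
323 240
```

View pics/seat.png

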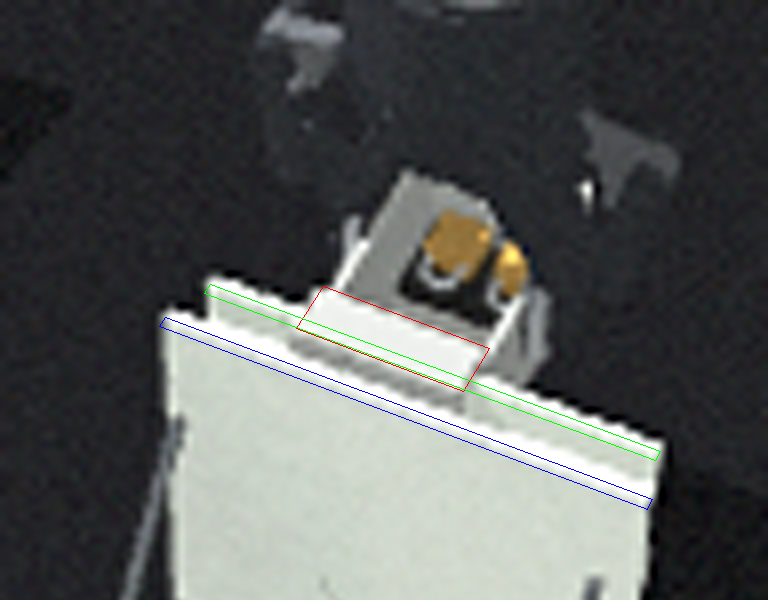

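The force went from −1.6 to +4.1 N, and the picture shows the lip's tongue behind the louvre's strip. I release and rise.

```bash
python3 -m creep '[0,0,0,0,0,0,0, 0,0,0,0,0,0,0.6, 0,0,0,0,0,0,1, 0,0,0,0,0,0,1, 0,0,0,0,0,0,1, 0,0,0,0,0,0,1, 0,0,0,0,0,-2,1, 0,0,0,0,0,-5,1, 0,0,0,0,0,-9,1, 0,0,0,0,0,-13,1, 0,0,0,-5,0,-15,1, 0,0,0,-10,0,-15,1, 0,0,0,-15,0,-15,1, 0,0,0,-20,0,-15,1, 0,0,0,-25,0,-15,1, 0,0,0,-30,0,-15,1, 0,0,0,-30,0,-15,1, 0,0,0,-30,0,-15,1]'
python3 - <<'E'
from rig import r; from fit import *
d=r.get_image("top"); t=r.get_image("scene")
f=lambda d,u,v,w,h,s:cv2.resize(d["frame"][v-h:v+h,u-w:u+w],None,fx=s,fy=s,interpolation=cv2.INTER_CUBIC)
cv2.imwrite("pics/final.png",np.hstack([f(d,250,175,100,72,4)[:, :],]) if 0 else np.vstack([np.hstack([f(d,295,155,33,37,6),f(t,328,235,33,37,6)]),np.hstack([f(d,192,210,33,12,6),f(t,430,245,33,12,6)])])[:600])
for c,n in(("top","reagent"),("scene","flask"),("top","flask")): print(n,[ (np.round(o["position"]),round(o["conf"],2)) for o in r.cut_out(c,n)[:1]])
E
```

```text
clock: 25.75
position: [0.5666, -0.2817, 0.3307]
tcp_rot: [[0.025, 1.0, -0.001], [1.0, -0.025, 0.0], [0.0, -0.001, -1.0]]
wrist_force: [0.4, 0.4, -0.4]
finger_gap: 0.996
reagent [(array([192., 110.]), 0.57)]
flask [(array([214., 265.]), 0.72)]
flask [(array([404., 116.]), 0.7)]
```

View pics/final.png

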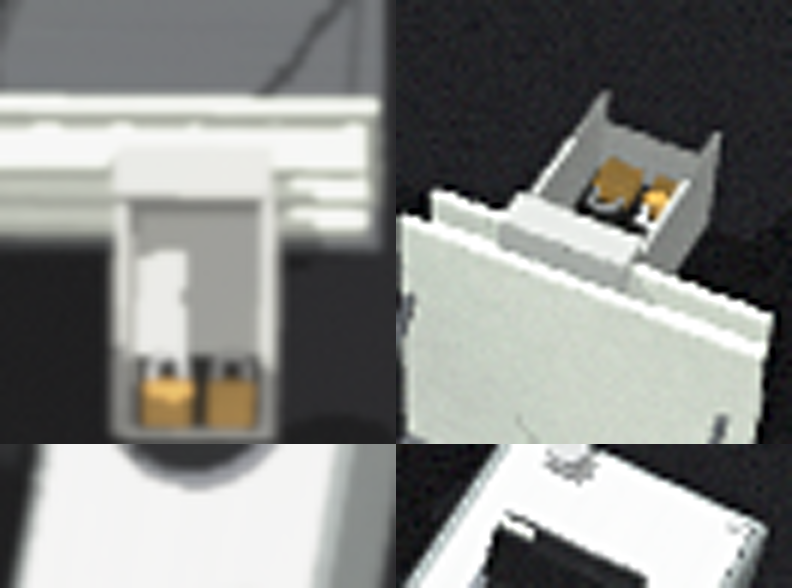

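The bin hangs level on the top louvre, clear of the gripper. The bottle and flask are within about 3 px of where they started. I hand in.

```bash
python3 -c "
from rig import r
s=r.read_state(); print(s['clock'],s['wrist_force'],abs(s['joint_vel']).max()); print(r.sign_off())"
```

```text
26.0 [-0.01244887  1.23229138  0.0790332 ] 0.3264340183922362
the job is handed in; nothing more can be done
None
```

The job is done and handed in after 26 s of the 72 s. The sign-off gave no verdict, so the result rests on my own checks.

- **Handle:** I turned it clockwise to its stop, where it took 0.73 N·m without turning further. A later picture shows the bar square to the box and the white line to the right.
- **Hasp:** I then swung it out to its stop, with 14.7 N of side force at the end. A picture at 13.5 s shows it straight out over the front. I did not look at it again after that, and the last picture's isolator crop cuts it off.
- **Bin:** I lifted it from the caddy by its lip and stood it on the bench. I let go, then gripped it again by its side walls and lowered it onto the top louvre. The vertical force changed from −1.6 to +4.1 N as it seated. After release the picture shows it hanging by its lip, upright, with the gripper clear. I did not measure the final height and tilt numerically.
- **Bystanders:** the bottle and flask were detected within 3 pixels of where they started.
- **Disagreement:** the camera fit and the arm's own position differed by up to 4 mm for the bin's position on the bench. I settled this before hanging with edge measurements of louvre and lip in one picture, which still differed from the arm by about 1.5 mm. I split that difference.

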